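Refile the chromatography columns

TASK

The short column (one band) has been put away in the wrong slot of the column rack, and the long column (three bands) is still out on the bench. Return both to their own slots, the ones of their length whose cards show one bar and three bars, each lying flat and fully down between its end stops; lay them in, do not drop them. Leave the bottle, the wrench and the vial rack where they are.

Things in the scene. Friction and masses are not known exactly. Their poses are not given: they have to be found in the camera images.
- col_short: steel column 110 mm long: round barrel of 22 mm diameter, at each end a hexagonal fitting 22 mm long, 30 mm across flats (34.6 across corners); one black band round the barrel. Lies on a flat; origin in the middle of its axis, 15 mm above what it lies on; x along it (either way round is equal). About 0.26 kg. Starts loose on the floor of the long column's slot
- col_long: steel column 200 mm long: round barrel of 22 mm diameter, at each end a hexagonal fitting 22 mm long, 30 mm across flats (34.6 across corners); three black bands round the barrel. Lies on a flat; origin in the middle of its axis, 15 mm above what it lies on; x along it (either way round is equal). About 0.42 kg. Starts on the bench
- slot_short_seat (a point): fixed slot, grey floor, white walls, white card with one black bar at its robot-side end. Pocket 118 mm long, 41 mm wide (for the 110 mm column): end stops, side cheeks only along the last 18 mm at each end; walls 6 mm thick, 18 mm above the floor; open-sided between. Point: where the middle of its column axis rests, 15 mm above the floor, 33 above the bench; x along the slot
- slot_mid_seat (a point): fixed slot, grey floor, white walls, white card with two black bars at its robot-side end. Pocket 158 mm long, 41 mm wide (for the 150 mm column): end stops, side cheeks only along the last 18 mm at each end; walls 6 mm thick, 18 mm above the floor; open-sided between. Point: where the middle of its column axis rests, 15 mm above the floor, 33 above the bench; x along the slot. Stays empty
- slot_long_seat (a point): fixed slot, grey floor, white walls, white card with three black bars at its robot-side end. Pocket 208 mm long, 41 mm wide (for the 200 mm column): end stops, side cheeks only along the last 18 mm at each end; walls 6 mm thick, 18 mm above the floor; open-sided between. Point: where the middle of its column axis rests, 15 mm above the floor, 33 above the bench; x along the slot
- rack: fixed dark steel board 266 x 292 x 12 mm that carries three slots side by side, 90 mm apart, in any order, each on a grey plate 262 x 82 x 6 mm. Origin at its underside below the centre of the middle pocket (board from -149 to +117 mm in x, -146 to 146 in y); x away from the robot, along the slots
- bottle: bystander: amber glass bottle, 66 mm diameter, 125 mm tall; origin under its centre
- wrench: bystander: steel wrench, 170 mm long, lying flat; origin under its middle, x along it
- vial_rack: bystander: black vial rack 70 x 140 mm, 38 mm high with its vials; origin under its centre
Mind the look-alikes: they are no part of the job. What is shaped like the col_long but green is not meant. What is shaped like the col_short but yellow is not meant.

How it is judged (in metres and radians):
On the way:
1. the short column has been taken out of the long column's slot (horizontal distance between col_short and slot_long_seat above 0.06 m), for 0.1 s.
At the end, for the whole second after the job is handed in: Short and long column each lie at rest in their own slot: the middle of the column's axis within 7.5 mm of the slot's seat point, the axis within 0.06 rad of the slot's direction (distance between col_short and slot_short_seat below 0.0075 m and angle between the x axis of col_short and the x axis of slot_short_seat, either way round below 0.06 rad and linear speed of each of col_short, col_long below 0.02 m/s and distance between col_long and slot_long_seat below 0.0075 m and angle between the x axis of col_long and the x axis of slot_long_seat, either way round below 0.06 rad); the robot touches nothing.
It fails at once if the short column is let go more than 65 mm (axis height) above the bench (height (world z) of col_short above 0.065 m and contact force between the fingers and col_short below 0.05 N).
It fails at once if the long column is let go more than 65 mm (axis height) above the bench (height (world z) of col_long above 0.065 m and contact force between the fingers and col_long below 0.05 N).
It fails at once if the bottle is moved more than 20 mm (distance of bottle from where it was at the start of the episode above 0.02 m).
It fails at once if the wrench is moved more than 20 mm (distance of wrench from where it was at the start of the episode above 0.02 m).
It fails at once if the vial rack is moved more than 20 mm (distance of vial_rack from where it was at the start of the episode above 0.02 m).
It also fails if it takes over 64 s, if anything falls off the work surface, if the arm or the gripper's body presses on something with over 40 N, if the wrist force passes 120 N, or if a joint passes its speed limit or range.

ROBOT

A 7-joint arm with a two-finger parallel gripper is mounted at the origin on the work surface. World frame = base frame: x ahead of the robot, y to its left, z up, the work surface at z = 0. Lengths are in mm, angles in rad, forces in N, time in s.
With the tool pointing down it reaches from about 400 to 900 mm from the base axis. Payload 5.5 kg.
Tool frame: the origin (TCP) lies between the finger pads; the fingertips stand 25 mm ahead of it and the grasp point (between the pads) lies 6 mm ahead of it; x points along the fingers, z is the direction in which the jaws open and shut, and the axes are right-handed (so a half turn about x gives the same grasp; the last joint's range is limited). The gripper opens to 85 mm and grips with 20 to 120 N. Pads are 22 mm wide; open, the fingers measure 114 mm over their backs; the gripper's body (76 mm by 85 mm) begins 54 mm behind the grasp point. The pads swing forward as they close: fully open they stand 13 mm farther back than shut.
Start: joints at [1.446, 0.501, -0.427, 1.55, 0.221, 1.138, -0.21], TCP at [245.831, -601.72, 256.31] pointing down, gripper open.
Joint ranges: [-2.88, 2.88], [-0.31, 2.03], [-1.54, 1.56], [0.2, 2.42], [-1.41, 4.55], [0.19, 2.02], [-2.57, 2.57]. Speed limits (rad/s): [2.57, 2.57, 3.14, 3.14, 3.14, 3.14, 3.14].

INTERFACE

Orientations are given as a unit quaternion [w, x, y, z].
In Python, from cell import * gives the robot as it stands.
- The arm moves only by the tool carry_out, never from a script. Its argument "series" is a list of rows, each an object with "hand": the closure, from -1 (fully open) to 1 (shut); "delta_pos": the shift along the tool's x, y, z each as a share of 20 mm, from -1 to 1, a list of three; "turn": the turn, a rotation vector about the tool's x, y, z each as a share of 8 degrees, from -1 to 1, a list of three. In form: [{"hand": hand, "delta_pos": [x, y, z], "turn": [ax, ay, az]}, ...]. A call has 1 to 12 rows; each row shifts and turns the pose as measured when the row begins, along the tool's axes as they then stand; what a row does not reach is not made up. A row lasts 1/8 s, in which the tool goes at most 62.5 mm and 10.7 degrees, less where a joint would pass 70% of its speed; a pose out of reach is approached as far as the arm can. A call with a number of a shift or a turn outside -1 to 1 is refused whole. A call with a gripper value outside its range is refused whole. The fingers move at their own pace and stop on an object; "force" is the grip in N (left out, the last holds). Time passes only in rows, so rows that do not move let the fingers close. It gives the time, the measured TCP pose, the force and the opening at its end, in the units of the state.
- read_state(): the state, without advancing time (a new reading comes with each control period).
- camera(name): name is "scene" or "side" or "wrist"; returns a dict with "color" (384x512x3 uint8, red, green, blue), "fx", "fy", "cx", "cy" (pixels), "T" (4x4, takes a point from camera to world coordinates). Camera axes: x right, y down, z forward; pixel columns grow to the right and rows downward; lengths in mm; the calibration is good to about 2 mm. A picture is of the moment at which its call begins. There is no depth.
- close_job(): hands the job in, once; it reports no verdict.
Trained networks look in a picture, given as the dict that the camera call returned (one of the last four; its "shot" number tells which), for a name from the list of things; names that differ only in an ending like _2 or _b are one class to them, and where a whole thing is asked for, a point or a joint stands for the part that bears it (a point fixed in the world has none). Each returns a list of dicts, best first, with "p" (0 to 1); they miss things now and then, are a little off and sometimes report something else, mostly with a low value. They report only what shows in the picture. A call takes as long as a camera call. They do not tell look-alikes from the thing itself.
- search_frame(picture, label): "extent" ([centre column, centre row, width, height] in pixels, round what is visible of it).
- masks_of(picture, label): "region" (384x512 bool, what is visible of it) and "extent" ([centre column, centre row, width, height] in pixels, round what is visible of it).
The state is a dict: "time": time; "joints": joint angles; "joint_velocities": joint speeds; "joint_torque": joint torques, N m; "ee_pos": TCP position; "tool_rot": TCP orientation; "contact_force": force on the tool from outside, world axes, zero at the start; "wrist_torque": the same for the moment, N m; "width": finger opening in mm.
Only numpy, scipy, OpenCV 4.12 (cv2) and the standard library are available. Lean on these libraries where they do the work, as an engineer would, in place of code of your own. Each camera call takes 0.05 s, during which the arm holds its last target. There are 200 camera calls.

## Working session

There is one attempt and no reset: what is moved stays moved. The work goes in short steps, Python scripts to look and compute and a tool call to move; the robot and the scene stay as the last step left them, time stands still between calls to the robot, and variables do not carry over. Pictures are saved under pics/ and viewed, about 8 in all and at most 12, crops included, and the job is handed in when it is done.

Besides the shell and the picture viewer there is one more tool, called after "Emit:" as name(argument=value, ...) on one line, values as JSON. carry_out: Moves the arm, as the interface text tells. Its arguments: {"type":"object","properties":{"series":{"type":"array"},"force":{"type":"number"}},"required":["series"]}

```bash
mkdir -p pics
python3 - <<'E'
from cell import *
import cv2,numpy as np
ims=[]
for n in ["scene","side"]:
    c=camera(n); cv2.imwrite(f"pics/{n}0.png",c["color"][:,:,::-1]); print(n,c["fx"],c["cx"],c["cy"],np.round(c["T"],3).tolist())
    for l in ["col_short","col_long","slot_short_seat","rack","bottle","wrench","vial_rack"]:
        print(l,[(round(d["p"],2),np.round(d["extent"]).tolist()) for d in search_frame(c,l)][:4])
    ims.append(c["color"][:,:,::-1])
s=read_state(); print(s["ee_pos"],s["tool_rot"],s["time"],s["width"])
cv2.imwrite("pics/both.png",cv2.resize(np.vstack(ims),None,fx=.78,fy=.78))
E
```

```text
scene 448.0776144596616 246.34533576426733 196.5745888525958 [[-0.164, 0.522, -0.837, 1645.015], [0.986, 0.074, -0.147, 268.956], [-0.015, -0.85, -0.527, 790.607], [0.0, 0.0, 0.0, 1.0]]
col_short [(0.68, [179.0, 218.0, 38.0, 16.0]), (0.5, [228.0, 223.0, 15.0, 31.0])]
col_long [(0.73, [135.0, 205.0, 27.0, 37.0]), (0.55, [163.0, 169.0, 10.0, 32.0])]
slot_short_seat [(0.73, [291.0, 229.0, 29.0, 57.0])]
rack [(0.89, [255.0, 228.0, 108.0, 56.0])]
bottle [(0.89, [157.0, 253.0, 28.0, 47.0]), (0.43, [261.0, 225.0, 35.0, 55.0])]
wrench []
vial_rack [(0.59, [357.0, 215.0, 52.0, 20.0])]
side 376.5476005741621 249.8918002710285 186.82515751885649 [[-0.73, -0.374, 0.572, -198.987], [-0.683, 0.399, -0.612, 831.274], [0.0, -0.837, -0.547, 747.004], [0.0, 0.0, 0.0, 1.0]]
col_short [(0.7, [223.0, 225.0, 100.0, 36.0]), (0.68, [242.0, 182.0, 29.0, 18.0]), (0.48, [280.0, 175.0, 10.0, 24.0])]
col_long [(0.92, [372.0, 187.0, 50.0, 16.0]), (0.67, [316.0, 164.0, 50.0, 11.0])]
slot_short_seat [(0.71, [213.0, 216.0, 72.0, 44.0])]
rack [(0.79, [231.0, 208.0, 117.0, 71.0])]
bottle [(0.6, [237.0, 145.0, 18.0, 36.0])]
wrench [(0.64, [274.0, 150.0, 25.0, 17.0])]
vial_rack [(0.91, [178.0, 262.0, 53.0, 39.0])]
[ 245.83333852 -601.75190473  256.36607358] [ 0.5870214   0.39425519  0.58693963 -0.39429759] 0.8 85.3384358547789
```

View pics/scene0.png

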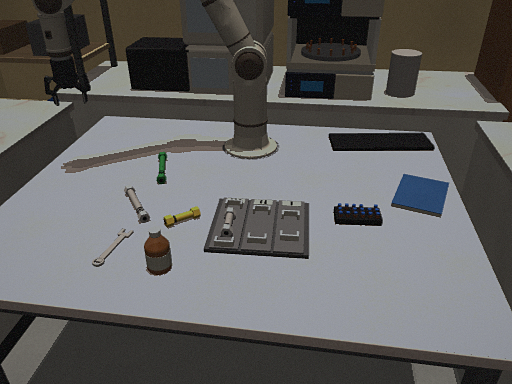

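View pics/side0.png

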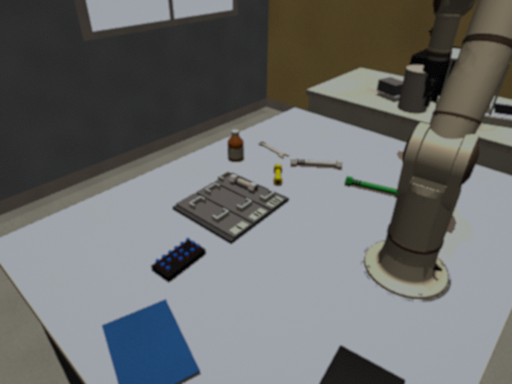

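The scene picture shows the rack at about (258,226). The long slot with the short column is on its left at (229,222), the two-bar slot is in the middle, and the one-bar slot is on the right at (291,228). The white long column is at (136,204), with the green and yellow look-alikes at (163,168) and (183,216). The bottle is at (158,253) and the wrench at (112,246).

```bash
cat > h.py <<'E'
from cell import *
import cv2,numpy as np
from scipy.spatial.transform import Rotation as R
def px2w(c,uv,z):
    uv=np.atleast_2d(np.asarray(uv,float)); T=np.array(c["T"])
    d=np.c_[(uv[:,0]-c["cx"])/c["fx"],(uv[:,1]-c["cy"])/c["fy"],np.ones(len(uv))]@T[:3,:3].T
    return T[:3,3]+d*((z-T[2,3])/d[:,2])[:,None]
def w2px(c,P):
    T=np.array(c["T"]); p=(np.atleast_2d(P)-T[:3,3])@T[:3,:3]
    return np.c_[p[:,0]/p[:,2]*c["fx"]+c["cx"],p[:,1]/p[:,2]*c["fy"]+c["cy"]]
def axis(c,m,z):
    v,u=np.nonzero(m); P=px2w(c,np.c_[u,v],z)[:,:2]; mu=P.mean(0)
    d=np.linalg.svd(P-mu,full_matrices=False)[2][0]; t=(P-mu)@d
    return np.round(mu+d*(t.min()+t.max())/2,1), round(float(np.arctan(d[1]/d[0])),3), round(float(np.ptp(t)),1)
def pose():
    s=read_state(); q=s["tool_rot"]; return np.array(s["ee_pos"]),R.from_quat([q[1],q[2],q[3],q[0]]).as_matrix(),s
E
python3 - <<'E'
from h import *
p,M,s=pose(); print(np.round(M,3).tolist())
for n in ["scene","side"]:
    c=camera(n)
    for l,z in [("col_short",33),("col_long",15),("rack",15),("bottle",0),("wrench",5),("vial_rack",20)]:
        for d in masks_of(c,l)[:3]:
            print(n,l,round(d["p"],2),np.round(d["extent"]).tolist(),axis(c,d["region"],z))
c=camera("scene")
print(px2w(c,[(219,198),(310,200),(307,255),(206,249)],12).round(0).tolist())
a=c["color"][185:270,90:320,::-1]; cv2.imwrite("pics/crop1.png",cv2.resize(a,None,fx=3.4,fy=3.4,interpolation=cv2.INTER_CUBIC))
E
```

```text
[[0.0, 0.926, 0.378], [-0.0, 0.378, -0.926], [-1.0, 0.0, 0.0]]
scene col_short 0.74 [228.0, 222.0, 18.0, 29.0] (array([577.6,  25.6]), 0.102, 150.6)
scene col_short 0.53 [180.0, 217.0, 40.0, 19.0] (array([ 578.5, -117.1]), -0.841, 117.6)
scene col_long 0.62 [162.0, 170.0, 13.0, 29.0] (array([ 247.7, -294.1]), 0.311, 249.9)
scene col_long 0.54 [137.0, 205.0, 27.0, 33.0] (array([ 493.8, -299.2]), 0.616, 241.7)
scene rack 0.83 [256.0, 230.0, 105.0, 61.0] (array([622.2, 122.3]), -1.478, 298.4)
scene rack 0.66 [136.0, 205.0, 26.0, 35.0] (array([ 494.3, -298.8]), 0.62, 243.0)
scene bottle 0.76 [156.0, 250.0, 32.0, 48.0] (array([ 698.9, -158.8]), 0.43, 226.0)
scene wrench 0.91 [113.0, 247.0, 39.0, 43.0] (array([ 715.5, -284.3]), -0.155, 176.1)
scene vial_rack 0.95 [358.0, 213.0, 48.0, 20.0] (array([476.5, 404.6]), -1.414, 147.7)
side col_short 0.68 [280.0, 174.0, 10.0, 22.0] (array([ 538.2, -104.2]), -0.892, 150.7)
side col_short 0.63 [243.0, 184.0, 26.0, 19.0] (array([586.5,  29.7]), 0.024, 136.9)
side col_long 0.8 [314.0, 162.0, 52.0, 11.0] (array([ 497.6, -295.1]), 0.635, 197.1)
side col_long 0.74 [372.0, 184.0, 56.0, 19.0] (array([ 262., -288.]), 0.286, 185.7)
side rack 0.83 [230.0, 221.0, 116.0, 47.0] (array([474.8, 196.5]), 0.803, 381.7)
side bottle 0.62 [238.0, 145.0, 19.0, 38.0] (array([ 868.9, -211.6]), -0.775, 311.9)
side wrench 0.42 [273.0, 149.0, 24.0, 19.0] (array([ 719.2, -281. ]), -0.193, 163.9)
side vial_rack 0.89 [179.0, 259.0, 52.0, 47.0] (array([458.8, 411.6]), -1.456, 154.9)
[[429.0, -36.0, 12.0], [400.0, 259.0, 12.0], [682.0, 264.0, 12.0], [696.0, -14.0, 12.0]]
```

View pics/crop1.png

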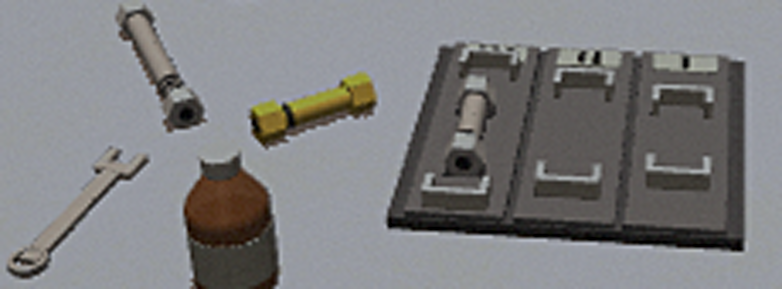

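Emit:
carry_out(series=[{"hand": -1, "delta_pos": [0, 1, -0.86], "turn": [0, 0, 0]}, {"hand": -1, "delta_pos": [0, 1, -0.86], "turn": [0, 0, 0]}, {"hand": -1, "delta_pos": [0, 1, -0.86], "turn": [0, 0, 0]}, {"hand": -1, "delta_pos": [0, 1, -0.86], "turn": [0, 0, 0]}, {"hand": -1, "delta_pos": [0, 1, -0.86], "turn": [0, 0, 0]}, {"hand": -1, "delta_pos": [0, 1, -0.86], "turn": [0, 0, 0]}, {"hand": -1, "delta_pos": [0, 1, -0.86], "turn": [0, 0, 0]}, {"hand": -1, "delta_pos": [0, 1, -0.86], "turn": [0, 0, 0]}, {"hand": -1, "delta_pos": [0, 1, -0.86], "turn": [0, 0, 0]}, {"hand": -1, "delta_pos": [0, 1, -0.86], "turn": [0, 0, 0]}, {"hand": -1, "delta_pos": [0, 1, -0.86], "turn": [0, 0, 0]}, {"hand": -1, "delta_pos": [0, 1, -0.86], "turn": [0, 0, 0]}])

```text
time: 3.05
ee_pos: [393.6, -314.0, 257.0]
tool_rot: [0.587, 0.395, 0.585, -0.397]
contact_force: [0.4, -0.5, 0.2]
width: 85.4
```

Run:
```python
from h import *
c=camera("wrist"); p,M,s=pose(); T=np.array(c["T"])
print("cam in tool",(M.T@(T[:3,3]-p)).round(1),(M.T@T[:3,:3]).round(2).tolist(),c["fx"])
cv2.imwrite("pics/w0.png",c["color"][:,:,::-1])
for d in masks_of(c,"col_long"): print(round(d["p"],2),np.round(d["extent"]),axis(c,d["region"],15))
```

```text
cam in tool [-117.1   68.5    3.5] [[-0.0, -0.29, 0.96], [-0.01, -0.96, -0.29], [1.0, -0.01, -0.0]] 273.57404555605507
0.91 [272.  82.  69. 164.] (array([ 494.4, -298.9]), 0.632, 197.4)
0.9 [207. 251.  31. 128.] (array([ 245. , -294.3]), 0.298, 217.0)
```

View pics/w0.png

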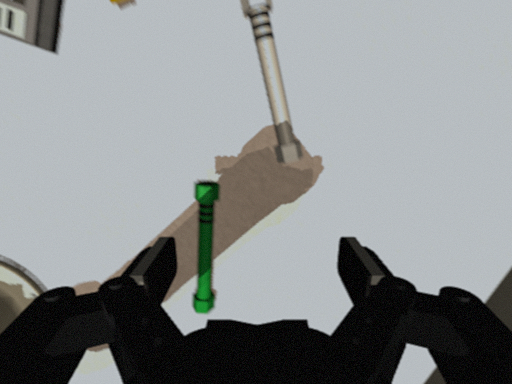

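Emit:
carry_out(series=[{"hand": -1, "delta_pos": [0, 1, -0.95], "turn": [0, 0, 0]}, {"hand": -1, "delta_pos": [0, 1, -0.95], "turn": [0, 0, 0]}, {"hand": -1, "delta_pos": [0, 1, -0.95], "turn": [0, 0, 0]}, {"hand": -1, "delta_pos": [0, 1, -0.95], "turn": [0, 0, 0]}, {"hand": -1, "delta_pos": [0, 1, -0.95], "turn": [0, 0, 0]}, {"hand": -1, "delta_pos": [0, 1, -0.95], "turn": [0, 0, 0]}, {"hand": -1, "delta_pos": [0, 1, -0.95], "turn": [0, 0, 0]}, {"hand": -1, "delta_pos": [0, 1, -0.95], "turn": [0, 0, 0]}, {"hand": -1, "delta_pos": [0, 1, -0.95], "turn": [0, 0, 0]}, {"hand": -1, "delta_pos": [0, 1, -0.95], "turn": [0, 0, 0]}, {"hand": -1, "delta_pos": [0, 1, -0.95], "turn": [0, 0, 0]}, {"hand": -1, "delta_pos": [0, 1, -0.95], "turn": [0, 0, 0]}])

```text
time: 4.65
ee_pos: [535.6, -18.1, 256.5]
tool_rot: [0.587, 0.397, 0.58, -0.402]
contact_force: [0.5, 0.5, 0.7]
width: 85.5
```

Emit:
carry_out(series=[{"hand": -1, "delta_pos": [0, 1, -0.9], "turn": [0, 0, 0]}, {"hand": -1, "delta_pos": [0, 1, -0.9], "turn": [0, 0, 0]}, {"hand": -1, "delta_pos": [0.5, 0.5, -0.5], "turn": [0.75, 0, 0]}, {"hand": -1, "delta_pos": [0.5, 0, 0], "turn": [0.75, 0, 0]}, {"hand": -1, "delta_pos": [0.5, 0, 0], "turn": [0.75, 0, 0]}, {"hand": -1, "delta_pos": [0, 0, 0], "turn": [0, 0, 0]}])

```text
time: 5.4
ee_pos: [569.5, 40.5, 224.8]
tool_rot: [0.516, 0.487, 0.507, -0.491]
contact_force: [-1.5, 0.4, -0.5]
width: 85.8
```

Run:
```python
from h import *
c=camera("wrist"); p,M,s=pose()
print(p.round(1),M.round(3).tolist(),s["width"])
cv2.imwrite("pics/w1.png",c["color"][:,:,::-1]); np.savez("w1.npz",**{k:c[k] for k in("color","fx","fy","cx","cy","T")})
for d in masks_of(c,"col_short"): print(round(d["p"],2),np.round(d["extent"]),axis(c,d["region"],33))
for l,z in [("slot_short_seat",36),("slot_long_seat",36),("slot_mid_seat",36),("rack",12)]:
  for d in masks_of(c,l): print(l,round(d["p"],2),np.round(d["extent"]),axis(c,d["region"],z))
```

```text
[569.8  40.5 225.3] [[0.006, 0.999, 0.046], [-0.013, 0.046, -0.999], [-1.0, 0.006, 0.013]] 85.32776022907666
0.92 [388. 188.  93.  73.] (array([ 559.2, -118.8]), -0.887, 111.6)
0.69 [267. 164.  32. 100.] (array([582.5,  26.3]), 0.082, 116.1)
slot_short_seat 0.56 [112. 173.  94. 211.] (array([555.4, 198.5]), 0.001, 249.4)
slot_long_seat 0.81 [268. 171.  74. 207.] (array([563.6,  27.8]), 0.046, 246.5)
slot_mid_seat 0.74 [188. 171.  83. 215.] (array([559.5, 110.8]), 0.07, 248.7)
slot_mid_seat 0.37 [267. 163.  34.  99.] (array([583.1,  26.6]), 0.081, 115.0)
rack 0.69 [182. 167. 266. 213.] (array([574.4, 116. ]), 1.565, 305.2)
```

View pics/w1.png

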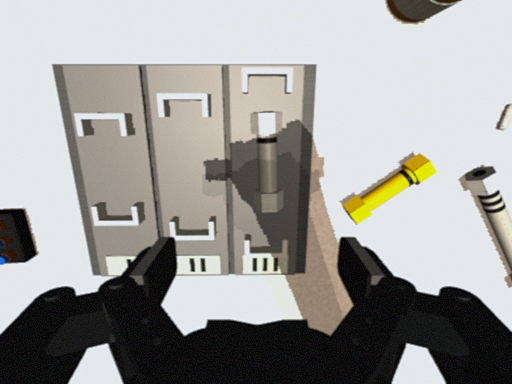

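Picture w1 shows the three cards at the bottom: one bar at (120,265), two bars at (197,265) and three bars at (266,265). The short column is in the three-bar slot at (267,163). Next I fit the rack pose to the wall tops.

```bash
cat > fit.py <<'E'
from h import *
from scipy.optimize import minimize
from scipy.ndimage import map_coordinates,gaussian_filter
c=dict(np.load("w1.npz")); I=gaussian_filter(c["color"].astype(float).min(2),.7)
W=[];B=[]
for L,yo in((208,-90),(158,0),(118,90)):
    for s in(-1,1):
        yy=np.linspace(-26,26,40); x=s*(L/2+3); W+=[(x,y+yo) for y in yy]
        B+=[(x+s*8,y+yo) for y in yy]+[(x-s*7,y+yo) for y in yy[6:-6]]
        for q in(-1,1):
            xx=s*(L/2-np.linspace(0,17,14)); W+=[(x,q*23.5+yo) for x in xx]; B+=[(x,q*31+yo) for x in xx]+[(x,q*16.5+yo) for x in xx[3:]]
W=np.array(W);B=np.array(B)
def val(P,a,z):
    x,y,t=a; t/=1000; r=np.array([[np.cos(t),-np.sin(t)],[np.sin(t),np.cos(t)]])
    u=w2px(c,np.c_[P@r.T+[x,y],np.full(len(P),z)]); return map_coordinates(I,[u[:,1],u[:,0]],order=1,mode="nearest")
f=lambda a:-(val(W,a,36).mean()-val(B,a,36).mean())
g=min(((f((x,y,t)),x,y,t) for x in np.arange(565,610,3) for y in np.arange(95,135,3) for t in(0,25,50,75,100)))
r=minimize(f,g[1:],method="Nelder-Mead",options=dict(initial_simplex=np.array(g[1:])+[[0,0,0],[3,0,0],[0,3,0],[0,0,20]]))
x,y,t=r.x;t/=1000; print(g,r.fun,x,y,t)
for n,o in(("long",-90),("mid",0),("short",90)): print(n,(x-o*np.sin(t)).round(1),(y+o*np.cos(t)).round(1))
corn=w2px(c,[[x+a*np.cos(t)-b*np.sin(t),y+a*np.sin(t)+b*np.cos(t),12] for a in(117,-149) for b in(146,-146)]); print(corn.round(0).tolist())
E
python3 fit.py
```

```text
(np.float64(-86.90496549014614), np.int64(571), np.int64(116), 50) -89.94213846252921 571.2914829375204 117.44059361225334 0.05215305368571573
long 576.0 27.6
mid 571.3 117.4
short 566.6 207.3
[[50.0, 64.0], [315.0, 62.0], [93.0, 275.0], [305.0, 272.0]]
```

Emit:
carry_out(series=[{"hand": -1, "delta_pos": [0.5, 0.7, 0.7], "turn": [-0.05, 0.09, -0.04]}, {"hand": -1, "delta_pos": [1, 0, 0], "turn": [0, 0, 0]}, {"hand": -1, "delta_pos": [1, 0, 0], "turn": [0, 0, 0]}, {"hand": -1, "delta_pos": [1, 0, 0], "turn": [0, 0, 0]}, {"hand": -1, "delta_pos": [1, 0, 0], "turn": [0, 0, 0]}, {"hand": -1, "delta_pos": [1, 0, 0], "turn": [0, 0, 0]}, {"hand": -1, "delta_pos": [1, 0, 0], "turn": [0, 0, 0]}, {"hand": -1, "delta_pos": [0, 0, 0], "turn": [0, 0, 0]}])

```text
time: 6.7
ee_pos: [582.0, 30.6, 87.6]
tool_rot: [0.514, 0.485, 0.515, -0.486]
contact_force: [1.0, 0.3, -0.3]
width: 85.6
```

Run:
```python
from h import *
c=camera("wrist"); p,M,s=pose()
print(p.round(1),M.round(3).tolist(),s["time"])
cv2.imwrite("pics/w2.png",c["color"][:,:,::-1])
for d in masks_of(c,"col_short"): print(round(d["p"],2),np.round(d["extent"]),axis(c,d["region"],33),axis(c,d["region"],48))
```

```text
[582.8  30.8  88.6] [[0.0, 0.998, 0.058], [0.001, 0.058, -0.998], [-1.0, 0.0, -0.001]] 6.75
0.61 [449. 247. 116.  94.] (array([ 565.5, -112. ]), -0.863, 90.3) (array([573.2, -99.2]), -0.863, 82.4)
```

View pics/w2.png

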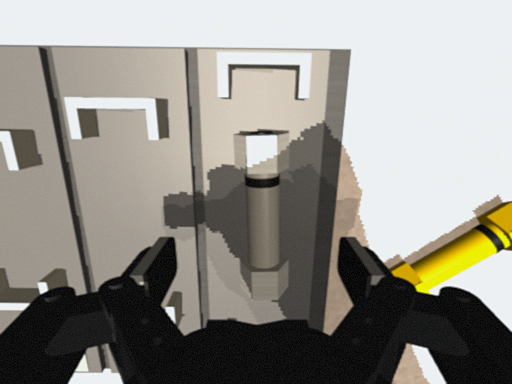

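Run:
```python
from h import *
c=camera("wrist"); p,M,s=pose(); print(p.round(1))
print(px2w(c,[(262,134),(265,299),(262,173),(265,265)],48).round(1).tolist(), px2w(c,[(247,230),(280,230)],33).round(1).tolist())
```

```text
[584.   30.9  90.2]
[[642.2, 30.7, 48.0], [531.3, 21.7, 48.0], [619.5, 29.3, 48.0], [557.7, 23.4, 48.0]] [[575.2, 36.7, 33.0], [576.5, 13.8, 33.0]]
```

Emit:
carry_out(series=[{"hand": -1, "delta_pos": [0.7, 0.12, 0.25], "turn": [-0.1, 0, 0]}, {"hand": -1, "delta_pos": [0.7, 0, 0], "turn": [0, 0, 0]}, {"hand": -1, "delta_pos": [0.5, 0, 0], "turn": [0, 0, 0]}, {"hand": -1, "delta_pos": [0, 0, 0], "turn": [0, 0, 0]}])

```text
time: 7.35
ee_pos: [588.4, 25.1, 50.9]
tool_rot: [0.519, 0.483, 0.516, -0.48]
contact_force: [0.9, -0.2, -0.4]
width: 85.5
```

Close with a slight further descent.

Emit:
carry_out(force=60, series=[{"hand": -1, "delta_pos": [0.15, -0.05, 0], "turn": [0, 0, 0]}, {"hand": 1, "delta_pos": [0, 0, 0], "turn": [0, 0, 0]}, {"hand": 1, "delta_pos": [0, 0, 0], "turn": [0, 0, 0]}, {"hand": 1, "delta_pos": [0, 0, 0], "turn": [0, 0, 0]}, {"hand": 1, "delta_pos": [0, 0, 0], "turn": [0, 0, 0]}, {"hand": 1, "delta_pos": [0, 0, 0], "turn": [0, 0, 0]}])

```text
time: 8.1
ee_pos: [588.1, 25.8, 48.9]
tool_rot: [0.52, 0.484, 0.516, -0.479]
contact_force: [0.8, -0.0, -1.2]
width: 19.5
```

Emit:
carry_out(series=[{"hand": 1, "delta_pos": [-0.5, 0, 0], "turn": [0, 0, 0]}, {"hand": 1, "delta_pos": [-0.7, 0, 0], "turn": [0, 0, 0]}, {"hand": 1, "delta_pos": [0, 0, 0], "turn": [0, 0, 0]}])

```text
time: 8.48
ee_pos: [587.2, 25.4, 73.9]
tool_rot: [0.519, 0.483, 0.516, -0.48]
contact_force: [-0.0, 0.1, -2.6]
width: 19.8
```

Run:
```python
from h import *
c=camera("wrist"); p,M,s=pose()
print(p.round(1),M.round(3).tolist(),s["time"],s["width"],s["contact_force"],s["wrist_torque"])
cv2.imwrite("pics/w3.png",c["color"][:,:,::-1])
```

```text
[586.7  25.2  73.3] [[0.005, 0.997, 0.072], [0.001, 0.072, -0.997], [-1.0, 0.005, -0.0]] 8.525 19.71748332772756 [-1.25954531 -1.4059643  -3.74983242] [ 0.00619541 -0.00228147 -0.04852729]
```

View pics/w3.png

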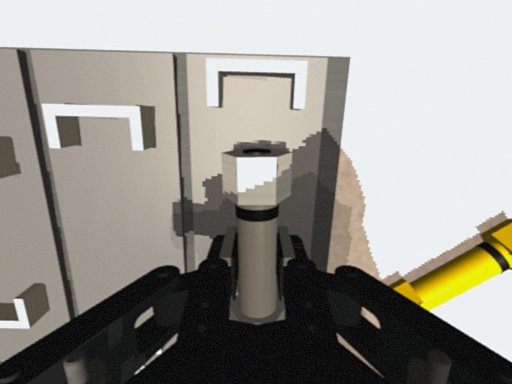

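Emit:
carry_out(series=[{"hand": 1, "delta_pos": [-0.05, 0, -0.4], "turn": [0, 0, 0]}, {"hand": 1, "delta_pos": [0, -0.1, -0.9], "turn": [0, 0, 0]}, {"hand": 1, "delta_pos": [0, 0, -1], "turn": [0.14, 0, 0]}, {"hand": 1, "delta_pos": [0, 0, -1], "turn": [0, 0, 0]}, {"hand": 1, "delta_pos": [0, 0, -1], "turn": [0, 0, 0]}, {"hand": 1, "delta_pos": [0, 0, -1], "turn": [0, 0, 0]}, {"hand": 1, "delta_pos": [0, 0, -1], "turn": [0, 0, 0]}, {"hand": 1, "delta_pos": [0, 0, -1], "turn": [0, 0, 0]}, {"hand": 1, "delta_pos": [0, 0, -0.9], "turn": [0, 0, 0]}, {"hand": 1, "delta_pos": [0, 0, -0.5], "turn": [0, 0, 0]}, {"hand": 1, "delta_pos": [0, 0, 0], "turn": [0, 0, 0]}])

```text
time: 9.9
ee_pos: [568.1, 217.8, 72.6]
tool_rot: [0.515, 0.485, 0.517, -0.483]
contact_force: [0.1, 1.1, -3.2]
width: 20.1
```

Run:
```python
from h import *
c=camera("wrist"); p,M,s=pose()
print(p.round(1),M.round(3).tolist(),s["time"],s["width"],s["contact_force"])
cv2.imwrite("pics/w4.png",c["color"][:,:,::-1])
t=.052; e=np.array([np.cos(t),np.sin(t)]); S=np.array([566.6,207.3])
# expected pixels: pocket far stop inner edge top mid, column far top edge mid if centre=TCP-1.4
print(w2px(c,[[*(S+59*e),36],[*(S+65*e),36]]).round(0).tolist(), w2px(c,[[*(p[:2]+(-1.4+55)*M[:2,1]),p[2]-.9]]).round(0).tolist())
```

```text
[568.3 216.9  72.6] [[0.0, 0.998, 0.063], [0.004, 0.063, -0.998], [-1.0, 0.001, -0.004]] 9.95 19.52711157685712 [-0.1666121   0.27838989 -3.09906783]
[[276.0, 138.0], [276.0, 127.0]] [[258.0, 153.0]]
```

View pics/w4.png

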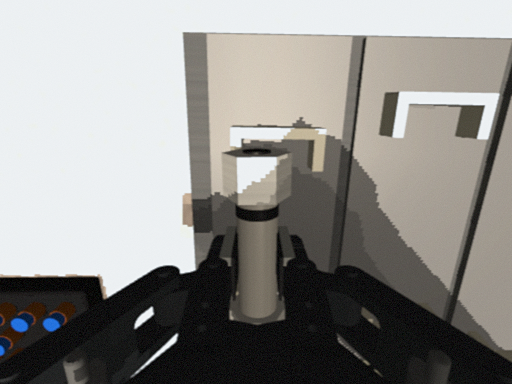

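Emit:
carry_out(series=[{"hand": 1, "delta_pos": [0, 0.03, 0.48], "turn": [0.08, 0, 0]}, {"hand": 1, "delta_pos": [0.2, 0, 0], "turn": [0, 0, 0]}, {"hand": 1, "delta_pos": [0, 0, 0], "turn": [0, 0, 0]}])

```text
time: 10.32
ee_pos: [570.3, 202.9, 67.9]
tool_rot: [0.511, 0.489, 0.512, -0.488]
contact_force: [-0.7, -0.8, -3.8]
width: 20.3
```

Emit:
carry_out(series=[{"hand": 1, "delta_pos": [0, -0.03, -0.2], "turn": [-0.03, 0, 0]}, {"hand": 1, "delta_pos": [0, 0, 0], "turn": [0, 0, 0]}, {"hand": 1, "delta_pos": [0, 0, 0], "turn": [0, 0, 0]}])

```text
time: 10.7
ee_pos: [569.7, 206.7, 67.9]
tool_rot: [0.512, 0.488, 0.513, -0.487]
contact_force: [0.4, -0.9, -3.3]
width: 19.9
```

Emit:
carry_out(series=[{"hand": 1, "delta_pos": [0.4, 0, 0], "turn": [0, 0, 0]}, {"hand": 1, "delta_pos": [0.3, 0, 0], "turn": [0, 0, 0]}, {"hand": 1, "delta_pos": [0.15, 0, 0], "turn": [0, 0, 0]}, {"hand": 1, "delta_pos": [0.05, 0, 0], "turn": [0, 0, 0]}, {"hand": 1, "delta_pos": [0, 0, 0], "turn": [0, 0, 0]}])

```text
time: 11.32
ee_pos: [569.4, 207.0, 48.9]
tool_rot: [0.512, 0.487, 0.513, -0.487]
contact_force: [-0.3, 0.2, -2.5]
width: 19.8
```

Emit:
carry_out(series=[{"hand": 1, "delta_pos": [0.05, 0, 0], "turn": [0, 0, 0]}, {"hand": 0.3, "delta_pos": [0, 0, 0], "turn": [0, 0, 0]}, {"hand": -1, "delta_pos": [0, 0, 0], "turn": [0, 0, 0]}, {"hand": -1, "delta_pos": [0, 0, 0], "turn": [0, 0, 0]}, {"hand": -1, "delta_pos": [0, 0, 0], "turn": [0, 0, 0]}, {"hand": -1, "delta_pos": [0, 0, 0], "turn": [0, 0, 0]}, {"hand": -1, "delta_pos": [-0.5, 0, 0], "turn": [0, 0, 0]}, {"hand": -1, "delta_pos": [-1, 0, 0], "turn": [0, 0, 0]}, {"hand": -1, "delta_pos": [-1, 0, 0], "turn": [0, 0, 0]}, {"hand": -1, "delta_pos": [-1, 0, 0], "turn": [0, 0, 0]}, {"hand": -1, "delta_pos": [-1, 0, 0], "turn": [0, 0, 0]}])

```text
time: 12.7
ee_pos: [570.6, 207.8, 146.0]
tool_rot: [0.513, 0.488, 0.512, -0.486]
contact_force: [0.3, -0.3, 0.1]
width: 85.7
```

Run:
```python
from h import *
c=camera("wrist"); p,M,s=pose()
print(p.round(1),M.round(3).tolist(),s["time"],s["width"],s["contact_force"])
cv2.imwrite("pics/w5.png",c["color"][:,:,::-1])
t=.052; e=np.array([np.cos(t),np.sin(t)]); S=np.array([566.6,207.3])
for a in(59,55,-55,-59): print(a,w2px(c,[[*(S+a*e),48]]).round(0).tolist(),w2px(c,[[*(S+a*e),36]]).round(0).tolist())
for d in masks_of(c,"col_short"): print(round(d["p"],2),np.round(d["extent"]),axis(c,d["region"],33),axis(c,d["region"],48))
```

```text
[572.2 208.7 149. ] [[0.007, 0.999, 0.051], [0.004, 0.051, -0.999], [-1.0, 0.008, -0.003]] 12.75 85.25809509128572 [0.78171266 1.03288105 1.81781428]
59 [[256.0, 133.0]] [[257.0, 132.0]]
55 [[257.0, 138.0]] [[257.0, 137.0]]
-55 [[257.0, 263.0]] [[257.0, 256.0]]
-59 [[257.0, 267.0]] [[257.0, 260.0]]
0.67 [258. 201.  45. 129.] (array([562.7, 206.5]), 0.058, 120.0) (array([567.9, 206.7]), 0.058, 112.2)
```

View pics/w5.png

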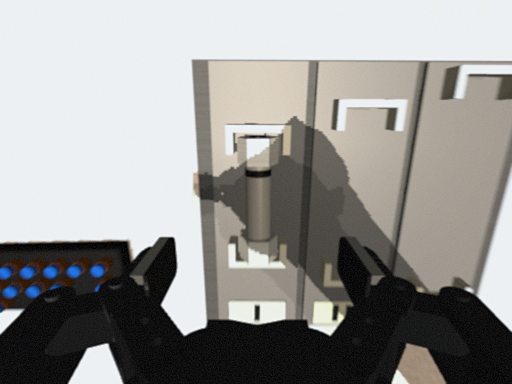

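Emit:
carry_out(series=[{"hand": -1, "delta_pos": [-0.3, -0.15, 0.6], "turn": [0, 0, 0]}, {"hand": -1, "delta_pos": [-0.3, -0.21, 1], "turn": [0, 0, 0]}, {"hand": -1, "delta_pos": [-0.3, -0.21, 1], "turn": [0, 0, 0]}, {"hand": -1, "delta_pos": [0, -0.21, 1], "turn": [0, 0, 0]}, {"hand": -1, "delta_pos": [0, -0.21, 1], "turn": [0, 0, 0]}, {"hand": -1, "delta_pos": [0, -0.21, 1], "turn": [0, 0, 0]}, {"hand": -1, "delta_pos": [0, -0.21, 1], "turn": [0, 0, 0]}, {"hand": -1, "delta_pos": [0, -0.21, 1], "turn": [0, 0, 0]}, {"hand": -1, "delta_pos": [0, -0.21, 1], "turn": [0, 0, 0]}, {"hand": -1, "delta_pos": [0, -0.21, 1], "turn": [0, 0, 0]}, {"hand": -1, "delta_pos": [0, -0.21, 1], "turn": [0, 0, 0]}, {"hand": -1, "delta_pos": [0, -0.21, 1], "turn": [0, 0, 0]}])

```text
time: 14.3
ee_pos: [525.1, -43.4, 162.3]
tool_rot: [0.51, 0.486, 0.513, -0.49]
contact_force: [1.1, -0.2, -0.1]
width: 85.4
```

Emit:
carry_out(series=[{"hand": -1, "delta_pos": [0, -0.21, 1], "turn": [0, 0, 0]}, {"hand": -1, "delta_pos": [0, -0.21, 1], "turn": [0, 0, 0]}, {"hand": -1, "delta_pos": [0, -0.21, 1], "turn": [0, 0, 0]}, {"hand": -1, "delta_pos": [0, -0.21, 1], "turn": [0, 0, 0]}, {"hand": -1, "delta_pos": [0, -0.21, 1], "turn": [0, 0, 0]}, {"hand": -1, "delta_pos": [0, -0.21, 1], "turn": [0, 0, 0]}, {"hand": -1, "delta_pos": [0, -0.21, 1], "turn": [0, 0, 0]}, {"hand": -1, "delta_pos": [0, -0.21, 1], "turn": [0, 0, 0]}, {"hand": -1, "delta_pos": [0, -0.21, 1], "turn": [0, 0, 0]}, {"hand": -1, "delta_pos": [0, -0.21, 1], "turn": [0, 0, 0]}, {"hand": -1, "delta_pos": [0, -0.21, 1], "turn": [0, 0, 0]}])

```text
time: 15.68
ee_pos: [473.9, -280.4, 159.0]
tool_rot: [0.504, 0.485, 0.515, -0.496]
contact_force: [0.7, -0.1, -0.1]
width: 85.1
```

Emit:
carry_out(series=[{"hand": -1, "delta_pos": [0, 0, 0.6], "turn": [-0.4, 0, 0]}, {"hand": -1, "delta_pos": [0, 0, 0], "turn": [-0.9, 0, 0]}, {"hand": -1, "delta_pos": [0, 0, 0], "turn": [-0.9, 0, 0]}, {"hand": -1, "delta_pos": [0, 0, 0], "turn": [-0.9, 0, 0]}, {"hand": -1, "delta_pos": [0, 0, 0], "turn": [-0.9, 0, 0]}, {"hand": -1, "delta_pos": [0, 0, 0], "turn": [0, 0, 0]}])

```text
time: 16.42
ee_pos: [465.4, -298.3, 156.2]
tool_rot: [0.615, 0.324, 0.636, -0.334]
contact_force: [0.2, 0.4, -1.4]
width: 85.4
```

Run:
```python
from h import *
c=camera("wrist"); p,M,s=pose()
print(p.round(1),M.round(3).tolist(),"yaw",np.arctan2(M[1,1],M[0,1]),s["time"],s["width"],s["contact_force"])
cv2.imwrite("pics/w6.png",c["color"][:,:,::-1])
for d in masks_of(c,"col_long"): print(round(d["p"],2),np.round(d["extent"]),axis(c,d["region"],15),axis(c,d["region"],30),d["region"][:,:].any(1).argmax())
c=camera("scene"); print(px2w(c,[(158,270)],0))
for l in("bottle",):
  for d in search_frame(c,l): print(d)
```

```text
[ 465.4 -298.4  156.2] [[-0.033, 0.824, 0.566], [0.001, 0.566, -0.824], [-0.999, -0.026, -0.02]] yaw 0.6020729360478015 16.475 85.46755002221317 [-0.8375888   0.04850414  0.56651361]
0.63 [277. 142.  44. 227.] (array([ 495.7, -298.3]), 0.628, 212.2) (array([ 497.6, -296. ]), 0.628, 199.8) 30
0.61 [176. 278.  23.  63.] (array([ 318.7, -283.3]), 0.25, 81.9) (array([ 330.9, -281.8]), 0.25, 77.1) 247
[[ 787.28040604 -124.13861863    0.        ]]
```

View pics/w6.png

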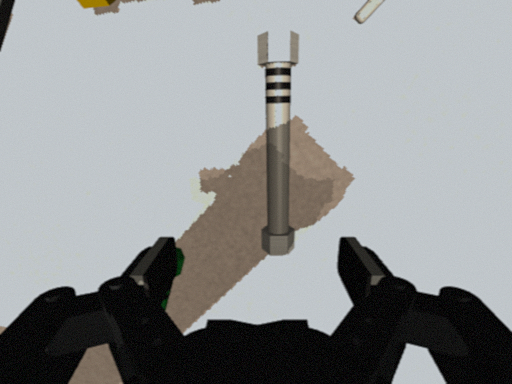

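Emit:
carry_out(series=[{"hand": -1, "delta_pos": [0, 0.7, 0.4], "turn": [-0.19, -0.13, 0.19]}, {"hand": -1, "delta_pos": [0, 0.7, 0.4], "turn": [0, 0, 0]}, {"hand": -1, "delta_pos": [1, 0, 0], "turn": [0, 0, 0]}, {"hand": -1, "delta_pos": [1, 0, 0], "turn": [0, 0, 0]}, {"hand": -1, "delta_pos": [1, 0, 0], "turn": [0, 0, 0]}, {"hand": -1, "delta_pos": [0.8, 0, 0], "turn": [0, 0, 0]}, {"hand": -1, "delta_pos": [0.5, 0, 0], "turn": [0, 0, 0]}, {"hand": -1, "delta_pos": [0, 0, 0], "turn": [0, 0, 0]}])

```text
time: 17.62
ee_pos: [499.6, -293.3, 61.7]
tool_rot: [0.63, 0.321, 0.631, -0.319]
contact_force: [-0.3, -0.0, 1.1]
width: 85.6
```

Run:
```python
from h import *
c=camera("wrist"); p,M,s=pose()
print(p.round(1),M.round(3).tolist(),"yaw",np.arctan2(M[1,1],M[0,1]),s["time"])
C=np.array([497.6,-296]); print("to go tool",M.T@np.r_[C-p[:2],31.5-p[2]])
for d in masks_of(c,"col_long")[:1]: print(round(d["p"],2),np.round(d["extent"]),axis(c,d["region"][:235]&True,15) if 0 else axis(c,d["region"],15))
```

```text
[ 500.  -293.5   62.3] [[0.0, 0.808, 0.59], [0.003, 0.59, -0.808], [-1.0, 0.002, -0.002]] yaw 0.6305098326499305 17.675
to go tool [30.79361303 -3.49722017  0.70976669]
0.87 [101. 364.  46.  40.] (array([ 332.2, -264. ]), 0.359, 44.8)
```

Emit:
carry_out(force=80, series=[{"hand": -1, "delta_pos": [0.7, -0.15, 0.03], "turn": [0, 0, 0]}, {"hand": -1, "delta_pos": [0.6, 0, 0], "turn": [0, 0, 0]}, {"hand": -1, "delta_pos": [0.15, 0, 0], "turn": [0, 0, 0]}, {"hand": -1, "delta_pos": [0, 0, 0], "turn": [0, 0, 0]}])

```text
time: 18.23
ee_pos: [499.0, -296.9, 33.2]
tool_rot: [0.631, 0.321, 0.629, -0.32]
contact_force: [-0.3, -0.4, 0.4]
width: 85.3
```

Emit:
carry_out(series=[{"hand": -1, "delta_pos": [0.08, 0, 0], "turn": [0, 0, 0]}, {"hand": 1, "delta_pos": [0, 0, 0], "turn": [0, 0, 0]}, {"hand": 1, "delta_pos": [0, 0, 0], "turn": [0, 0, 0]}, {"hand": 1, "delta_pos": [0, 0, 0], "turn": [0, 0, 0]}, {"hand": 1, "delta_pos": [0, 0, 0], "turn": [0, 0, 0]}, {"hand": 1, "delta_pos": [0, 0, 0], "turn": [0, 0, 0]}, {"hand": 1, "delta_pos": [0, 0, 0], "turn": [0, 0, 0]}])

```text
time: 19.1
ee_pos: [499.6, -296.9, 32.7]
tool_rot: [0.632, 0.321, 0.629, -0.32]
contact_force: [-0.5, 0.9, -0.1]
width: 18.9
```

Emit:
carry_out(series=[{"hand": 1, "delta_pos": [-0.6, 0, 0], "turn": [0, 0, 0]}, {"hand": 1, "delta_pos": [-0.8, 0, 0], "turn": [0, 0, 0]}, {"hand": 1, "delta_pos": [-0.8, 0, 0], "turn": [0, 0, 0]}, {"hand": 1, "delta_pos": [0, 0, 0], "turn": [0, 0, 0]}])

```text
time: 19.6
ee_pos: [498.9, -296.8, 79.4]
tool_rot: [0.631, 0.321, 0.629, -0.32]
contact_force: [0.8, -0.2, -3.1]
width: 18.6
```

Emit:
carry_out(series=[{"hand": 1, "delta_pos": [0, 0.5, -0.43], "turn": [0, 0, 0]}, {"hand": 1, "delta_pos": [0, 0.98, -0.84], "turn": [0, 0, 0]}, {"hand": 1, "delta_pos": [0, 0.98, -0.84], "turn": [0, 0, 0]}, {"hand": 1, "delta_pos": [0, 0.98, -0.84], "turn": [0, 0, 0]}, {"hand": 1, "delta_pos": [0, 0.98, -0.84], "turn": [0, 0, 0]}, {"hand": 1, "delta_pos": [0, 0.98, -0.84], "turn": [0, 0, 0]}, {"hand": 1, "delta_pos": [0, 0.98, -0.84], "turn": [0, 0, 0]}])

```text
time: 20.48
ee_pos: [536.5, -124.0, 77.4]
tool_rot: [0.629, 0.322, 0.631, -0.32]
contact_force: [0.2, -0.6, -3.4]
width: 19.1
```

Emit:
carry_out(series=[{"hand": 1, "delta_pos": [-0.05, 0.98, -0.82], "turn": [0, 0, 0]}, {"hand": 1, "delta_pos": [0, 0.98, -0.82], "turn": [0, 0, 0]}, {"hand": 1, "delta_pos": [0, 0.98, -0.82], "turn": [0, 0, 0]}, {"hand": 1, "delta_pos": [0, 0.98, -0.82], "turn": [0, 0, 0]}, {"hand": 1, "delta_pos": [0, 0.98, -0.82], "turn": [0, 0, 0]}, {"hand": 1, "delta_pos": [0, 0.5, -0.4], "turn": [0, 0, 0]}, {"hand": 1, "delta_pos": [0, 0, 0], "turn": [0.5, 0, 0]}, {"hand": 1, "delta_pos": [0, 0, 0], "turn": [0.8, 0, 0]}, {"hand": 1, "delta_pos": [0, 0, 0], "turn": [0.8, 0, 0]}, {"hand": 1, "delta_pos": [0, 0, 0], "turn": [0.8, 0, 0]}, {"hand": 1, "delta_pos": [0, 0, 0], "turn": [0.8, 0, 0]}, {"hand": 1, "delta_pos": [0, 0, 0], "turn": [0.2, 0, 0]}])

```text
time: 21.98
ee_pos: [564.6, 29.0, 74.2]
tool_rot: [0.514, 0.479, 0.524, -0.48]
contact_force: [-0.3, -0.5, -3.7]
width: 19.0
```

Emit:
carry_out(series=[{"hand": 1, "delta_pos": [0, 0, 0], "turn": [0, 0, 0]}])

```text
time: 22.1
ee_pos: [564.3, 28.9, 74.0]
tool_rot: [0.515, 0.479, 0.525, -0.48]
contact_force: [0.3, 0.2, -3.3]
width: 19.2
```

Run:
```python
from h import *
c=camera("wrist"); p,M,s=pose()
print(p.round(1),M.round(3).tolist(),"yaw",np.arctan2(M[1,1],M[0,1]),s["time"],s["width"],s["contact_force"])
cv2.imwrite("pics/w7.png",c["color"][:,:,::-1])
C=np.array([576.0,27.6]); print("to go tool",M.T@np.r_[C-p[:2],0])
t=.052; e=np.array([np.cos(t),np.sin(t)])
print(w2px(c,[[*(C+104*e),36],[*(C+110*e),36]]).round(0).tolist(), w2px(c,[[*(p[:2]+(-.5+100)*M[:2,1]),p[2]-2.7]]).round(0).tolist())
```

```text
[564.3  28.9  74. ] [[-0.012, 0.997, 0.081], [0.008, 0.081, -0.997], [-1.0, -0.011, -0.009]] yaw 0.08069921033954582 22.15 19.010636632453814 [ 0.20210168  0.06766072 -3.48798433]
to go tool [-0.14883529 11.54701457  2.2842184 ]
[[267.0, 17.0], [267.0, 3.0]] [[255.0, 35.0]]
```

View pics/w7.png

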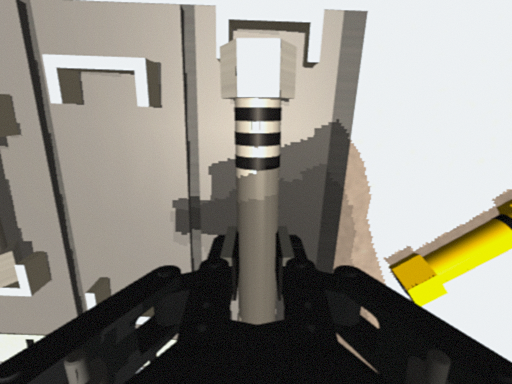

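Emit:
carry_out(series=[{"hand": 1, "delta_pos": [0, 0.3, 0.1], "turn": [0.21, -0.06, 0.08]}, {"hand": 1, "delta_pos": [0, 0.25, 0], "turn": [0, 0, 0]}, {"hand": 1, "delta_pos": [0, 0, 0], "turn": [0, 0, 0]}, {"hand": 1, "delta_pos": [0, 0, 0], "turn": [0, 0, 0]}])

```text
time: 22.65
ee_pos: [576.4, 27.5, 73.8]
tool_rot: [0.513, 0.487, 0.512, -0.487]
contact_force: [0.3, -1.1, -4.0]
width: 19.4
```

Run:
```python
from h import *
p,M,s=pose()
print(p.round(1),M.round(3).tolist(),"yaw",np.arctan2(M[1,1],M[0,1]),s["time"],s["width"],s["contact_force"])
C=np.array([576.0,27.6])+[.8,0]; print("to go tool",M.T@np.r_[C-p[:2],0])
```

```text
[576.4  27.5  73.8] [[0.001, 0.999, 0.051], [0.0, 0.051, -0.999], [-1.0, 0.001, -0.0]] yaw 0.050887991957135593 22.65 19.44834809754089 [ 0.29646781 -1.12132651 -4.02197967]
to go tool [ 2.99413644e-04  3.81371399e-01 -1.30080288e-01]
```

Emit:
carry_out(series=[{"hand": 1, "delta_pos": [0.4, 0, 0], "turn": [0, 0, 0]}, {"hand": 1, "delta_pos": [0.4, 0, 0], "turn": [0, 0, 0]}, {"hand": 1, "delta_pos": [0.2, 0, 0], "turn": [0, 0, 0]}, {"hand": 1, "delta_pos": [0.05, 0, 0], "turn": [0, 0, 0]}, {"hand": 1, "delta_pos": [0, 0, 0], "turn": [0, 0, 0]}])

```text
time: 23.28
ee_pos: [575.8, 27.3, 50.7]
tool_rot: [0.512, 0.487, 0.513, -0.487]
contact_force: [-0.9, -0.7, -1.1]
width: 19.1
```

Seated height reached, and the weight is mostly off the fingers. Release and rise.

Emit:
carry_out(series=[{"hand": 1, "delta_pos": [0.03, 0, 0], "turn": [0, 0, 0]}, {"hand": 0.3, "delta_pos": [0, 0, 0], "turn": [0, 0, 0]}, {"hand": -1, "delta_pos": [0, 0, 0], "turn": [0, 0, 0]}, {"hand": -1, "delta_pos": [0, 0, 0], "turn": [0, 0, 0]}, {"hand": -1, "delta_pos": [0, 0, 0], "turn": [0, 0, 0]}, {"hand": -1, "delta_pos": [0, 0, 0], "turn": [0, 0, 0]}, {"hand": -1, "delta_pos": [-0.5, 0, 0], "turn": [0, 0, 0]}, {"hand": -1, "delta_pos": [-1, 0, 0], "turn": [0, 0, 0]}, {"hand": -1, "delta_pos": [-1, 0, 0], "turn": [0, 0, 0]}, {"hand": -1, "delta_pos": [-1, 0, 0], "turn": [0, 0, 0]}, {"hand": -1, "delta_pos": [-1, 0, 0], "turn": [0, 0, 0]}, {"hand": -1, "delta_pos": [-1, 0, 0], "turn": [0, 0, 0]}])

```text
time: 24.78
ee_pos: [577.9, 28.0, 171.3]
tool_rot: [0.514, 0.488, 0.511, -0.485]
contact_force: [0.5, 0.6, -0.5]
width: 85.5
```

Emit:
carry_out(series=[{"hand": -1, "delta_pos": [-1, 0, -1], "turn": [0, 0, 0]}, {"hand": -1, "delta_pos": [-1, 0, -1], "turn": [0, 0, 0]}, {"hand": -1, "delta_pos": [-1, 0, -0.8], "turn": [0, 0, 0]}, {"hand": -1, "delta_pos": [0, 0, 0], "turn": [0, 0, 0]}, {"hand": -1, "delta_pos": [0, 0, 0], "turn": [0, 0, 0]}])

```text
time: 25.4
ee_pos: [576.1, 84.4, 242.3]
tool_rot: [0.517, 0.491, 0.508, -0.483]
contact_force: [-0.7, 0.3, 0.2]
width: 85.6
```

Run:
```python
from h import *
c=camera("wrist"); p,M,s=pose()
print(p.round(1),s["time"],s["width"])
cv2.imwrite("pics/w8.png",c["color"][:,:,::-1])
for l in("col_long","col_short"):
  for d in masks_of(c,l): print(l,round(d["p"],2),np.round(d["extent"]),axis(c,d["region"],33),axis(c,d["region"],48))
```

```text
[576.2  84.7 242.3] 25.45 85.50634758229647
col_long 0.92 [304. 173.  37. 170.] (array([570.6,  26.9]), 0.05, 209.9) (array([574.1,  29.7]), 0.05, 200.3)
col_short 0.86 [415. 196.  93.  65.] (array([ 559. , -116.5]), -0.894, 113.6) (array([ 563. , -107.2]), -0.894, 108.4)
```

View pics/w8.png

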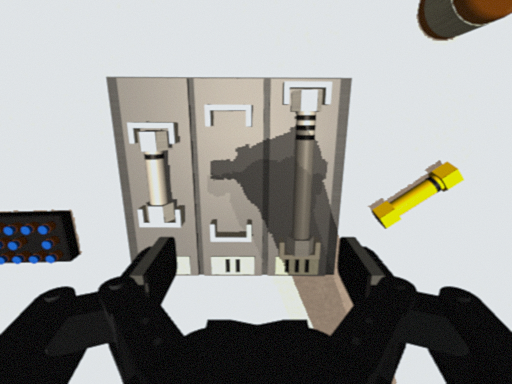

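```bash
python3 -c "
from cell import *
print(close_job())"
```

```text
the job is handed in; nothing more can be done
None
```

I took the short column out of the three-bar slot and laid it in the one-bar slot. I then laid the long column from the bench in the three-bar slot. The job is handed in at about 25 s on the clock.

- **Last checks:** From the wrist pictures, the short column lies about 1.5 mm from its seat and 0.006 rad off. That was measured at about 12.7 s, before the long column was moved. The long column lies about 2–3 mm from its seat and 0.002 rad off. The last picture shows both between their end stops, with the gripper open and clear above them.
- **Not confirmed:** In the last picture the network did not find the short column and reported only the yellow look-alike. I judged it still in place by eye. I set the columns down to the same tool height above the floor as when I gripped them, rather than measuring their height directly.
- **Bystanders:** The bottle, wrench and vial rack were not touched on any planned path. I did not measure their positions again at the end.

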